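# Change the dryer cartridges of the airbrush air manifold

## Robot

A 6-joint arm with a two-finger parallel gripper is mounted at the origin on the work surface. World frame = base frame: x ahead of the robot, y to its left, z up, the work surface at z = 0. Lengths are in m, angles in rad, forces in N, time in s.
With the tool pointing down it reaches from about 0.3 to 0.775 m from the base axis. Payload 14.6 kg.
Tool frame: the origin (TCP) lies on the centre line of the jaws, within the pads' length; the fingertips stand 25 mm ahead of it and the grasp point (between the pads) lies 6 mm ahead of it (ctrl.tip_reach is the distance from the TCP to the fingertips, in m); z points along the fingers, y is the line along which they close (so a half turn about z gives the same grasp; the last joint's range is limited). The gripper opens to 94 mm and grips with 3 to 60 N. Pads are 16 mm wide; open, the fingers measure 119 mm over their backs; the gripper's body (75 mm by 177 mm) begins 78 mm behind the grasp point.
Start: joints at [-1.362, 0.3, 1.521, -0, 1.321, -0.067], TCP at [0.15, -0.529, 0.199] pointing down, gripper open.
Joint ranges: [-3.03, 3.03], [-0.79, 2.21], [0.23, 2.52], [-1.04, 4.18], [0, 3.07], [-2.55, 2.55]. Speed limits (rad/s): [2.22, 2.22, 2.57, 3.14, 3.14, 3.14].

## Interface

Orientations are given as [roll, pitch, yaw] about the fixed x, y, z axes, in that order (R = Rz(yaw) Ry(pitch) Rx(roll)).
In Python, from station import ctrl gives the robot as it stands. The module is installed in compiled form; this text tells all that it offers.
- The arm moves only by the tool apply_moves, never from a script. Its argument "deltas" is a list of rows, each a list of 7 numbers: the closure in counts, from 0 (fully open) to 255 (shut), then the shift along the world's x, y, z in cm, then the turn, a rotation vector about the world's x, y, z in rad. In form: [[jaw, tx, ty, tz, ax, ay, az], ...]. A call has 1 to 10 rows; each row shifts and turns the commanded pose from where the row before left it; what a row does not reach is not made up. A row lasts 1/10 s, in which the tool goes at most 50 mm and 8.59 degrees, less where a joint would pass 70% of its speed; a pose out of reach is approached as far as the arm can. A call with a gripper value outside its range is refused whole. The fingers move at their own pace and stop on an object; "grip_force" is the grip in N (left out, the last holds). Time passes only in rows, so rows that do not move let the fingers close. It gives the time, the measured TCP pose, the force, the opening and the grip force at its end, in the units of the state.
- ctrl.get_obs(): the state, without advancing time (a new reading comes with each control period).
- ctrl.camera(name): name is "scene" or "top" or "wrist"; returns a dict with "img" (384x512x3 uint8, red, green, blue), "K" (3x3 intrinsics, pixels), "pose" (4x4, takes a point from camera to world coordinates); the wrist camera has in their place "hand_eye" (4x4, takes a point from camera to tool coordinates, whose origin is the TCP and whose axes are the flange's). Camera axes: x right, y up, looking along -z (the intrinsics and any distortion apply to the point x, -y, -z); pixel columns grow to the right and rows downward; lengths in m; the calibration is good to about 2 mm. A picture is of the moment at which its call begins: read the wrist's pose just before it. There is no depth.
- ctrl.hand_in(): hands the job in; it is judged then, once.
The state is a dict: "time_s": time; "qpos": joint angles; "joint_vel": joint speeds; "tau": joint torques, N m; "ee_pos": TCP position; "eef_rot": TCP orientation; "force": force on the tool from outside, world axes, zero at the start; "moment": the same for the moment, N m; "grip_width": finger opening in m; "grip_force": force on a finger pad.
Only numpy, scipy, OpenCV 4.12 (cv2) and the standard library are available. Lean on these libraries where they do the work, as an engineer would, in place of code of your own. Each camera call takes 0.05 s, during which the arm holds its last target. There are 200 camera calls.

## Task

First vent the dryer manifold by unscrewing its red bleed cap anticlockwise as far as it goes, then press the black release collar of each port, withdraw its spent orange cartridge and leave it in the frosted bin, and push every fresh blue cartridge that stands in the rack (one to three) into a port of its own until it locks home. With all of that done, screw the bleed cap fully tight again, and leave the ink pad, jar and notebooks where they are.

Things in the scene. Friction and masses are not known exactly. Their poses are not given: they have to be found in the camera images.
- manifold: The air dryer's manifold: an aluminium block 100 x 300 x 62 mm (x, y, z), fixed to the table. Origin: centre of its underside; z up. On its top, in a row along its y axis, are three push-in ports at y = -115, -45 and +25 mm and the red bleed cap at y = +110 mm. Bores are 28.5 mm wide with a small chamfer.
- port0 (a point): Point on port 0's axis where the tip of a locked cartridge rests: 19 mm above the table, 43 mm below the block's top. A spring grip in the port snaps into the cartridge's groove; a spring ejector (3 to 5 N) lifts a cartridge that is not gripped, so that its tip stands 10 mm or more above this point.
- port1 (a point): Point on port 1's axis where the tip of a locked cartridge rests: 19 mm above the table, 43 mm below the block's top. A spring grip in the port snaps into the cartridge's groove; a spring ejector (3 to 5 N) lifts a cartridge that is not gripped, so that its tip stands 10 mm or more above this point.
- port2 (a point): Point on port 2's axis where the tip of a locked cartridge rests: 19 mm above the table, 43 mm below the block's top. A spring grip in the port snaps into the cartridge's groove; a spring ejector (3 to 5 N) lifts a cartridge that is not gripped, so that its tip stands 10 mm or more above this point.
- collar0 (a joint): Release collar of port 0, in m: 0 up, 0.006 fully pressed down. It springs back when let go (2 N at first, 4 N at the bottom). At 0.005 the grip lets go and the ejector lifts the cartridge; press either wing or both. It dips as a cartridge is pushed in, and may lie partly down while a lifted one stands in the port.
- collar0_top (a point): Centre of collar 0 on the port's axis, level with its upper face, 74 mm above the table when up. The collar is a black plate around the port with two wings 30 mm wide and 5 mm thick, which reach out 17 to 53 mm from the axis along the manifold's +x and -x.
- collar1 (a joint): Release collar of port 1, in m: 0 up, 0.006 fully pressed down. It springs back when let go (2 N at first, 4 N at the bottom). At 0.005 the grip lets go and the ejector lifts the cartridge; press either wing or both. It dips as a cartridge is pushed in, and may lie partly down while a lifted one stands in the port.
- collar1_top (a point): Centre of collar 1 on the port's axis, level with its upper face, 74 mm above the table when up. The collar is a black plate around the port with two wings 30 mm wide and 5 mm thick, which reach out 17 to 53 mm from the axis along the manifold's +x and -x.
- collar2 (a joint): Release collar of port 2, in m: 0 up, 0.006 fully pressed down. It springs back when let go (2 N at first, 4 N at the bottom). At 0.005 the grip lets go and the ejector lifts the cartridge; press either wing or both. It dips as a cartridge is pushed in, and may lie partly down while a lifted one stands in the port.
- collar2_top (a point): Centre of collar 2 on the port's axis, level with its upper face, 74 mm above the table when up. The collar is a black plate around the port with two wings 30 mm wide and 5 mm thick, which reach out 17 to 53 mm from the axis along the manifold's +x and -x.
- cap (a joint): Red bleed cap, a ribbed screw cap 44 mm in diameter and 28 mm tall with a white bar on top, captive on its neck at the end of the manifold. Value in rad: 0 screwed tight, 2.6 fully unscrewed (the stop); it grows anticlockwise seen from above, and the cap rises 2.5 mm per rad. It stays where it is left; turning takes 0.05 N m.
- cap_top (a point): Centre of the red cap's top face, 102 mm above the table when tight.
- spent0: Spent orange cartridge: rigid tube 95 mm long, 70 to 140 g; origin at the tip of its white nose, z towards its head. Widths from the tip: cone 14 to 26 mm over 9 mm; 26 mm up to 15 mm; groove 19 mm up to 25 mm; 26 mm up to 60 mm; head 30 mm up to 95 mm. At the start locked in port 0, nose down, its head just clear above the collar.
- spent1: Spent orange cartridge: rigid tube 95 mm long, 70 to 140 g; origin at the tip of its white nose, z towards its head. Widths from the tip: cone 14 to 26 mm over 9 mm; 26 mm up to 15 mm; groove 19 mm up to 25 mm; 26 mm up to 60 mm; head 30 mm up to 95 mm. At the start locked in port 1, nose down, its head just clear above the collar.
- spent2: Spent orange cartridge: rigid tube 95 mm long, 70 to 140 g; origin at the tip of its white nose, z towards its head. Widths from the tip: cone 14 to 26 mm over 9 mm; 26 mm up to 15 mm; groove 19 mm up to 25 mm; 26 mm up to 60 mm; head 30 mm up to 95 mm. At the start locked in port 2, nose down, its head just clear above the collar.
- fresh0: Fresh blue cartridge: rigid tube 95 mm long, 70 to 140 g; origin at the tip of its white nose, z towards its head. Widths from the tip: cone 14 to 26 mm over 9 mm; 26 mm up to 15 mm; groove 19 mm up to 25 mm; 26 mm up to 60 mm; head 30 mm up to 95 mm. Stands nose down in the rack, tip 12 mm above the table. Locking it in a port takes 5 to 10 N, more if held tilted; it can go 4 mm past the locked place. May be absent.
- fresh1: Fresh blue cartridge: rigid tube 95 mm long, 70 to 140 g; origin at the tip of its white nose, z towards its head. Widths from the tip: cone 14 to 26 mm over 9 mm; 26 mm up to 15 mm; groove 19 mm up to 25 mm; 26 mm up to 60 mm; head 30 mm up to 95 mm. Stands nose down in the rack, tip 12 mm above the table. Locking it in a port takes 5 to 10 N, more if held tilted; it can go 4 mm past the locked place. May be absent.
- fresh2: Fresh blue cartridge: rigid tube 95 mm long, 70 to 140 g; origin at the tip of its white nose, z towards its head. Widths from the tip: cone 14 to 26 mm over 9 mm; 26 mm up to 15 mm; groove 19 mm up to 25 mm; 26 mm up to 60 mm; head 30 mm up to 95 mm. Stands nose down in the rack, tip 12 mm above the table. Locking it in a port takes 5 to 10 N, more if held tilted; it can go 4 mm past the locked place. May be absent.
- rack: Loose wooden rack 70 x 200 x 50 mm (x, y, z), 0.9 kg, with three loose-fitting holes 28.5 mm wide and 38 mm deep at y = -65, 0 and +65 mm. Origin: centre of its underside, z up.
- bin: Loose frosted-white open bin 150 x 200 x 70 mm (x, y, z), walls and floor 4 to 5 mm, 0.6 kg. Origin: centre of its underside, z up.
- ink_pad: Bystander: red ink pad 70 x 95 x 18 mm, origin under its centre.
- glass_jar: Bystander: green glass jar, 72 mm wide, 110 mm tall, origin under its centre.
- notebooks: Bystander: black and blue notebooks 90 x 140 x 22 mm, origin under their centre.
There are look-alikes about, which are no part of the job. What is shaped like the spent2 but turquoise or yellow is not meant. Leave any yellow look-alike of the spent1 alone.

How it is judged:
By the outcome, as a careful person would: the job done as asked, in the order asked, and still so for the second after the job is handed in, with the robot touching nothing.
Of fresh0, fresh1, fresh2 only 1 to 3 are there at a start; the rules pass over those that are not, and their reading is None.
At some moment in a run one of bin, rack may be knocked a few centimetres aside while the robot is not near it.
It also fails if it takes over 210 s, if anything falls off the work surface, if the arm or the gripper's body presses on something with over 40 N, if the wrist force passes 120 N, or if a joint passes its speed limit or range.

## Working session

There is one attempt and no reset: what is moved stays moved. The work goes in short steps, Python scripts to look and compute and a tool call to move; the robot and the scene stay as the last step left them, time stands still between calls to the robot, and variables do not carry over. Pictures are saved under pics/ and viewed, at most 14 in all, crops included, and the job is handed in when it is done.

Besides the shell and the picture viewer there is one more tool, called as a command line: name --pt "numbers of a row" for each row, then --argument value for the rest. apply_moves: Moves the arm, as the interface text tells. Its arguments: {"type":"object","properties":{"deltas":{"type":"array"},"grip_force":{"type":"number"}},"required":["deltas"]}

```bash
mkdir -p pics
cat > h.py <<'E'
import numpy as np, cv2
from station import ctrl
def snap(n,f=None):
    c=ctrl.camera(n)
    if f: cv2.imwrite('pics/'+f,cv2.cvtColor(c['img'],cv2.COLOR_RGB2BGR))
    return c
def ray(c,u,v,z,pose=None):
    P=c['pose'] if pose is None else pose
    K=c['K']; d=np.array([(u-K[0,2])/K[0,0],-(v-K[1,2])/K[1,1],-1.])
    d=P[:3,:3]@d; o=P[:3,3]
    return o+d*(z-o[2])/d[2]
def proj(c,p,pose=None):
    P=c['pose'] if pose is None else pose
    q=P[:3,:3].T@(np.array(p)-P[:3,3]); K=c['K']
    return K[0,0]*q[0]/-q[2]+K[0,2], K[1,1]*-q[1]/-q[2]+K[1,2]
E
python3 - <<'E'
from h import *
a=snap('scene');b=snap('top')
im=np.vstack([a['img'],b['img']])
for n,c in(('scene',a),('top',b)):
    cv2.imwrite(f'pics/{n}0.png',cv2.cvtColor(c['img'],cv2.COLOR_RGB2BGR)); print(c.keys(),c['K'],c['pose'])
print(ctrl.get_obs())
E
```

```text
dict_keys(['img', 'K', 'pose']) [[385.68863416   0.         262.23615294]
 [  0.         385.68863416 191.34149386]
 [  0.           0.           1.        ]] [[-0.69338459 -0.52964278  0.48856558  1.1432471 ]
 [ 0.7204839  -0.49926263  0.4812897   0.5453342 ]
 [-0.01098908  0.6857225   0.72778011  0.91503845]
 [ 0.          0.          0.          1.        ]]
dict_keys(['img', 'K', 'pose']) [[499.4923038    0.         246.165144  ]
 [  0.         499.4923038  196.96881315]
 [  0.           0.           1.        ]] [[-0.00215702  0.99014333 -0.14004117  0.41186817]
 [-0.99999062 -0.00266179 -0.00341727 -0.0246001 ]
 [-0.00375634  0.14003249  0.99013978  1.38854411]
 [ 0.          0.          0.          1.        ]]
{'time_s': 0.1, 'qpos': array([-1.36162259e+00,  3.00418151e-01,  1.52151048e+00,  1.32242430e-05,
        1.32068936e+00, -6.65664344e-02]), 'joint_vel': array([-0.00225298, -0.00278079, -0.00115625, -0.00048997,  0.00168407,
       -0.0001021 ]), 'tau': array([ 4.14485726e-05, -5.32644618e+01, -3.53284657e+01,  7.08971615e-02,
        2.34898907e-02, -6.33384502e-05]), 'ee_pos': array([ 0.14971189, -0.52898695,  0.19894524]), 'eef_rot': array([-3.14057044e+00, -8.09833370e-05,  2.75736855e-01]), 'force': array([ 0.10983955, -0.01194801, -0.25802851]), 'moment': array([ 0.01076116, -0.00883821,  0.08556926]), 'grip_force': 0.0, 'grip_width': 0.09387910532830192}
```

View pics/scene0.png

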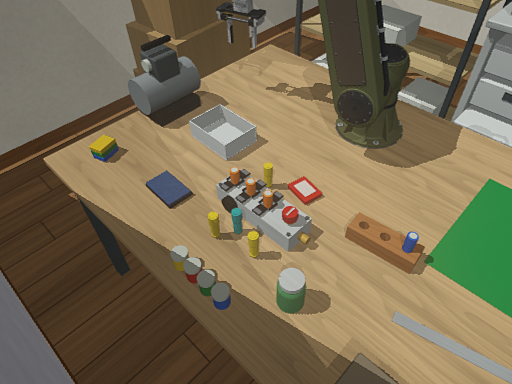

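View pics/top0.png

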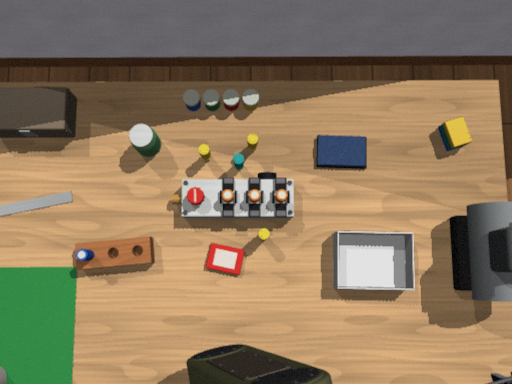

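Scene: the manifold is at top px (237,198), with the cap at (196,196) and orange heads at (228,195), (255,195) and (282,195). The rack is at (115,253) with one blue cartridge at (85,255), and the bin is at (374,261).
Look-alikes: yellow at (264,234), (204,150) and (253,139), and turquoise at (238,160). For the red cap, the ink pad at (226,259) could be confused. I choose the orange and blue ones by colour and place.

Run:
```python
from h import *
c=snap('top'); im=c['img']; s=snap('scene')
def blobs(c,lo,hi,mina=20):
    hsv=cv2.cvtColor(c['img'],cv2.COLOR_RGB2HSV); m=cv2.inRange(hsv,lo,hi)
    n,l,st,ce=cv2.connectedComponentsWithStats(m)
    return [(ce[i].round(1),st[i]) for i in range(1,n) if st[i][4]>=mina]
R=[('orange',(5,150,150),(17,255,255),.105),('red',(0,170,120),(4,255,255),.102),('blue',(105,150,60),(125,255,255),.1),('yellow',(22,150,120),(32,255,255),.095)]
for n,lo,hi,z in R:
    for b in blobs(c,lo,hi): print('top',n,b[0],b[1],ray(c,*b[0],z).round(4))
    for b in blobs(s,lo,hi): print('sce',n,b[0],b[1],ray(s,*b[0],z).round(4))
big=np.hstack([cv2.resize(im[160:240,150:310],None,fx=4.9,fy=4.9,interpolation=2)])
b2=cv2.resize(im[220:300,60:220],None,fx=2.4,fy=2.4,interpolation=2);b3=cv2.resize(im[220:300,320:430],None,fx=2.4,fy=2.4,interpolation=2)
o=np.zeros((392+192,784,3),np.uint8);o[:392]=big[:392,:784];o[392:,:384]=b2;o[392:,384:648]=b3
cv2.imwrite('pics/crop1.png',o[...,::-1])
```

```text
top orange [227.1 194.5] [222 189  11  12  38] [0.6    0.0293 0.105 ]
top orange [254.7 194.4] [249 189  12  12  38] [ 0.6001 -0.0423  0.105 ]
top orange [281.4 194.5] [276 189  12  12  46] [ 0.5996 -0.1117  0.105 ]
top orange [117.7 251.8] [  76  237   75   32 1168] [0.4526 0.3088 0.105 ]
sce orange [232.8 174.9] [230 168   9  16  46] [ 0.6113 -0.102   0.105 ]
sce orange [248.8 186.4] [246 179   9  17  52] [ 0.6121 -0.0327  0.105 ]
sce orange [266.1 198.2] [263 190  10  18  57] [0.6112 0.0362 0.105 ]
top red [195.2 195.8] [187 188  17  16 149] [0.5973 0.1125 0.102 ]
top red [224.8 258.7] [206 243  38  32 449] [0.4346 0.0348 0.102 ]
sce red [303.2 191. ] [288 177  33  27 249] [0.5151 0.093  0.102 ]
sce red [288.7 213.6] [282 206  16  17 140] [0.6081 0.1187 0.102 ]
top blue [193.9 107.4] [189 105  11   6  25] [0.8364 0.1191 0.1   ]
top blue [444.5 140.5] [441 132   8  18  26] [ 0.7435 -0.5448  0.1   ]
top blue [ 87.5 254.9] [ 78 250  15  10  73] [0.4451 0.3874 0.1   ]
sce blue [ 98.6 157.3] [ 93 155  12   6  26] [ 0.8466 -0.4769  0.1   ]
sce blue [411.2 237.5] [406 232  12   9  29] [0.4495 0.4019 0.1   ]
sce blue [219.5 304.7] [214 301  14   8  67] [0.9184 0.1814 0.1   ]
top yellow [458.  131.4] [445 117  27  30 514] [ 0.7695 -0.5841  0.095 ]
top yellow [252.  138.6] [247 134  11  10  96] [ 0.7515 -0.036   0.095 ]
top yellow [203.7 149. ] [199 144  11  11  99] [0.7236 0.0922 0.095 ]
top yellow [263.5 233.5] [258 228  12  12 111] [ 0.4992 -0.0648  0.095 ]
sce yellow [100.6 143.2] [ 89 135  25  19 236] [ 0.8036 -0.5422  0.095 ]
sce yellow [267.4 173.6] [264 162   9  25 168] [ 0.5283 -0.0371  0.095 ]
sce yellow [212.1 220.8] [208 212  10  25 134] [ 0.7663 -0.02    0.095 ]
sce yellow [252.7 242.9] [248 231  11  26 225] [0.7422 0.1125 0.095 ]
```

View pics/crop1.png

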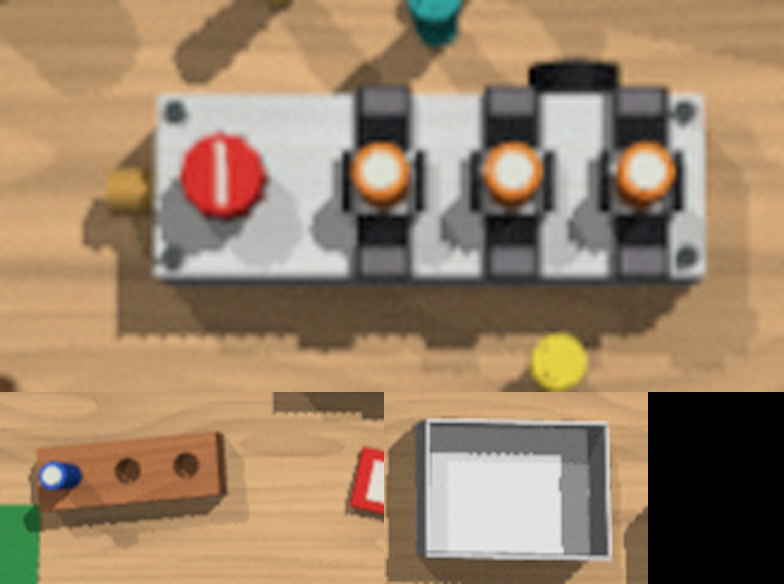

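Run:
```python
from h import *
c=snap('top')
f=lambda x,y,x0=150,y0=160,s=4.9:(x0+(x+.5)/s-.5,y0+(y+.5)/s-.5)
for n,p,z in [('p2',(379,171),.114),('p1',(513,172),.114),('p0',(645,172),.114),('cap',(222,174),.102),('c00',(155,95),.062),('c01',(155,277),.062),('c10',(705,95),.062),('c11',(705,277),.062)]:
    print(n,ray(c,*f(*p),z).round(4))
g=lambda x,y:f(x,y-392,60,220,2.4)
for n,p,z in [('fresh',(51,476),.107),('h1',(128,471),.05),('h2',(187,465),.05)]: print(n,ray(c,*g(*p),z).round(4))
g=lambda x,y:f(x-384,y-392,320,220,2.4)
for p in [(420,421),(607,424),(609,557),(426,557)]: print('bin',ray(c,*g(*p),.07).round(4))
w=snap('wrist','w0.png');print(w['hand_eye'],w['K'])
```

```text
p2 [0.5987 0.0293 0.114 ]
p1 [ 0.598  -0.0412  0.114 ]
p0 [ 0.5978 -0.1106  0.114 ]
cap [0.5991 0.1133 0.102 ]
c00 [0.6489 0.155  0.062 ]
c01 [0.5483 0.1534 0.062 ]
c10 [ 0.6481 -0.1476  0.062 ]
c11 [ 0.5475 -0.1461  0.062 ]
fresh [0.4454 0.4019 0.107 ]
h1 [0.4522 0.3354 0.05  ]
h2 [0.4587 0.27   0.05  ]
bin [ 0.5049 -0.2535  0.07  ]
bin [ 0.5012 -0.4586  0.07  ]
bin [ 0.3574 -0.4537  0.07  ]
bin [ 0.3578 -0.256   0.07  ]
[[ 5.38544033e-04  9.69856811e-01  2.43674940e-01  7.00296742e-02]
 [ 9.99999746e-01 -6.36182851e-04  3.21996078e-04  2.66010214e-04]
 [ 4.67311907e-04  2.43674705e-01 -9.69856907e-01 -1.85850382e-01]
 [ 0.00000000e+00  0.00000000e+00  0.00000000e+00  1.00000000e+00]] [[314.72517191   0.         250.7808345 ]
 [  0.         314.72517191 190.14619421]
 [  0.           0.           1.        ]]
```

apply_moves --pt "60 2.6 3.7 0.2 0 0 -0.0376" --pt "60 2.6 3.7 0.2 0 0 -0.0376" --pt "60 2.6 3.7 0.2 0 0 -0.0376" --pt "60 2.6 3.7 0.2 0 0 -0.0376" --pt "60 2.6 3.7 0.2 0 0 -0.0376" --pt "60 2.6 3.7 0 0 0 -0.0376" --pt "60 2.6 3.7 0 0 0 -0.0376" --pt "60 2.6 3.7 0 0 0 -0.0376" --pt "60 2.6 3.7 0 0 0 -0.0376" --pt "60 2.6 3.7 0 0 0 -0.0376" --grip_force 15

```text
time_s: 1.3
ee_pos: [0.4105, -0.1575, 0.2097]
eef_rot: [3.141, -0.001, -0.102]
force: [0.2, -1.6, 0.1]
grip_width: 0.0719
grip_force: 0.0
```

apply_moves --pt "60 2.7 3.9 0 0 0 0" --pt "60 2.7 3.9 0 0 0 0" --pt "60 2.7 3.9 0 0 0 0" --pt "60 2.7 3.9 0 0 0 0" --pt "60 2.0 3.0 0 0 0 0" --pt "60 2.0 3.0 0 0 0 0" --pt "60 2.0 3.0 0 0 0 0" --pt "60 0 0 0 0 0 0" --pt "60 0 0 0 0 0 0"

```text
time_s: 2.2
ee_pos: [0.5776, 0.0871, 0.2089]
eef_rot: [3.141, 0.001, -0.099]
force: [-0.1, -1.1, 0.1]
grip_width: 0.0717
grip_force: 0.0
```

```bash
cat >> h.py <<'E'
from scipy.spatial.transform import Rotation as Ro
def wrist(f=None):
    o=ctrl.get_obs(); c=snap('wrist',f); T=np.eye(4)
    T[:3,:3]=Ro.from_euler('xyz',o['eef_rot']).as_matrix(); T[:3,3]=o['ee_pos']
    c['pose']=T@c['hand_eye']; return c,o
def st():
    o=ctrl.get_obs()
    print('t',round(o['time_s'],2),'p',o['ee_pos'].round(4),'r',o['eef_rot'].round(3),'q',o['qpos'].round(2),'F',o['force'].round(2),'M',o['moment'].round(2),'w',round(o['grip_width'],4),'gf',round(o['grip_force'],1))
E
python3 -c "
from h import *
st();c,o=wrist('w1.png')
hsv=cv2.cvtColor(c['img'],cv2.COLOR_RGB2HSV)
m=cv2.inRange(hsv,(0,170,90),(4,255,255));n,l,s,ce=cv2.connectedComponentsWithStats(m)
for i in range(1,n):
  if s[i][4]>100:print(ce[i],s[i],ray(c,*ce[i],.102).round(4))
"
```

```text
t 2.2 p [0.5776 0.0871 0.2089] r [ 3.141e+00  1.000e-03 -9.900e-02] q [ 0.09  0.37  1.41 -0.    1.37  1.76] F [-0.09 -1.1   0.12] M [ 0.05 -0.05 -0.06] w 0.0717 gf 0.0
[219.05444521 166.39765679] [ 196  143   47   48 1451] [0.5999 0.1146 0.102 ]
[278.97316637 259.0608229 ] [ 258  241   59   48 1118] [0.4994 0.0657 0.102 ]
[322.30827068 281.52631579] [317 269  12  20 133] [0.4697 0.023  0.102 ]
```

View pics/w1.png

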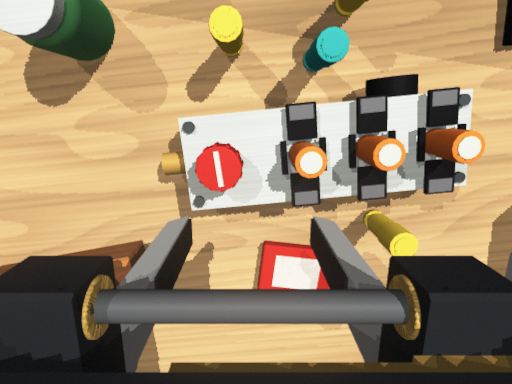

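Wrist view: the cap is at (219,166) with its white bar, and the orange heads are at (311,161), (387,153) and (468,146). The positions agree with the top camera.

apply_moves --pt "60 0.73 0.88 0 0 0 0" --pt "60 0.73 0.88 0 0 0 0" --pt "60 0.73 0.88 -2 0 0 0" --pt "60 0 0 -3 0 0 0" --pt "60 0 0 -3 0 0 0" --pt "60 0 0 -2 0 0 0" --pt "60 0 0 -1.3 0 0 0" --pt "60 0 0 0 0 0 0" --pt "180 0 0 0 0 0 0" --pt "180 0 0 0 0 0 0" --grip_force 15

```text
time_s: 3.25
ee_pos: [0.6004, 0.1133, 0.0978]
eef_rot: [-3.141, -0.002, -0.1]
force: [-0.3, -0.1, 0.5]
grip_width: 0.0591
grip_force: 0.0
```

apply_moves --pt "180 0 0 0 0 0 0" --pt "180 0 0 0 0 0 0" --pt "180 0 0 0 0 0 0"

```text
time_s: 3.55
ee_pos: [0.5998, 0.1132, 0.0968]
eef_rot: [-3.141, -0.0, -0.1]
force: [0.0, 0.3, 0.5]
grip_width: 0.0354
grip_force: 0.0
```

```bash
python3 -c "
from h import *
st()"
```

```text
t 3.55 p [0.5998 0.1132 0.0968] r [-3.141 -0.    -0.1  ] q [0.13 0.53 1.45 0.   1.17 1.8 ] F [0.03 0.31 0.46] M [ 0.01  0.03 -0.06] w 0.0354 gf 0.0
```

```bash
python3 -c "
from h import *
c,o=wrist('w2.png');s=snap('scene')
i=cv2.resize(s['img'][130:260,190:350],None,fx=3,fy=3)
o=np.zeros((390,800,3),np.uint8);o[:384-84,:320]=cv2.resize(c['img'],(320,300));o[:,320:]=i
cv2.imwrite('pics/w2c.png',o[...,::-1])"
```

```text
(no output)
```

View pics/w2c.png

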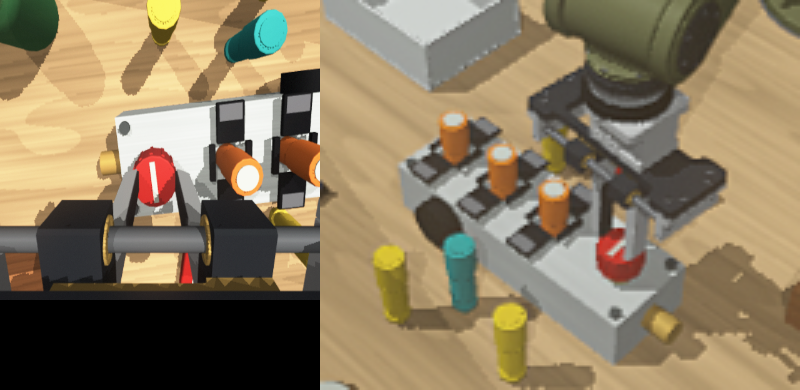

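Both views suggest the fingertips may sit short of the cap centre: the wrist view has the cap at about (155,178) with the fingers converging just below it. I'll project the grasp point into each image to check.

```bash
python3 -c "
from h import *
c,o=wrist();s=snap('scene');t=snap('top')
for k in (s,c,t):
  for p in [(.5998,.1132,.0718),(.5998,.1132,.102),(.5995,.114,.102),(.5995,.114,.074)]: print(np.round(proj(k,p),1),end=' ')
  print()
# wrist fingertips predicted
for d in (-.018,.018): print(np.round(proj(c,(.5998+d*np.sin(-.1),.1132+d,.0718)),1))
st()
def crop(k,u,v,r,sz): 
  return cv2.resize(k['img'][v-r:v+r,u-r:u+r],(sz,sz),interpolation=2)
cv2.imwrite('pics/w3.png',np.hstack([crop(s,289,205,28,390),crop(c,250,230,90,390)])[...,::-1])"
```

```text
[288.8 217.8] [289.2 210.9] [289.5 211. ] [289.1 217.4] 
[250.2 213.7] [250.1 229.4] [248.8 230. ] [249.1 215.3] 
[196.1 196.5] [194.9 194.8] [194.6 195. ] [195.8 196.5] 
[275.5 208.9]
[225.1 218.6]
t 3.8 p [0.5997 0.1132 0.0965] r [-3.142 -0.    -0.1  ] q [0.13 0.53 1.45 0.   1.16 1.8 ] F [ 0.01  0.46 -0.15] M [-0.01  0.04 -0.05] w 0.0275 gf 0.0
```

View pics/w3.png

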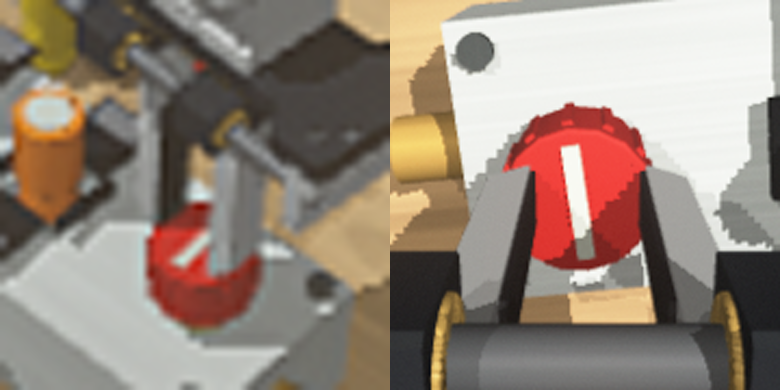

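```bash
python3 -c "
from h import *
print(ctrl.tip_reach)
st();s=snap('scene')
for z in (.072,.09,.102,.11):
  for d in (-.02,.02): print(z,np.round(proj(s,(.5998,.1132+d,z)),1))
"
```

```text
0.025
t 3.8 p [0.5997 0.1132 0.0965] r [-3.142 -0.    -0.1  ] q [0.13 0.53 1.45 0.   1.16 1.8 ] F [ 0.01  0.46 -0.15] M [-0.01  0.04 -0.05] w 0.0275 gf 0.0
0.072 [283.5 214. ]
0.072 [294.1 221.6]
0.09 [283.6 209.9]
0.09 [294.5 217.5]
0.102 [283.8 207.1]
0.102 [294.7 214.7]
0.11 [283.9 205.2]
0.11 [294.8 212.8]
```

apply_moves --pt "100 0 0 0 0 0 0" --pt "100 0 0 2 0 0 0" --pt "100 0 0 3 0 0 0" --pt "100 0 0 1 0 0 0" --pt "100 0 0 0 0 0 0" --pt "100 0 0 0 0 0 0"

```text
time_s: 4.45
ee_pos: [0.5993, 0.1131, 0.1553]
eef_rot: [3.141, 0.001, -0.1]
force: [0.1, 0.1, -0.0]
grip_width: 0.0568
grip_force: 0.0
```

```bash
python3 -c "
from h import *
c,o=wrist();s=snap('scene');st()
R=Ro.from_euler('xyz',o['eef_rot']).as_matrix()
im=s['img'].copy();u0,v0,r=288,195,30
a=cv2.resize(im[v0-r:v0+r,u0-r:u0+r],(390,390),interpolation=2);b=cv2.resize(c['img'][110:290,160:340],(390,390),interpolation=2)
w=o['grip_width']/2
for d in(-w,w):
  p=o['ee_pos']+R@np.array([0,d,.025])
  u,v=proj(s,p);cv2.circle(a,(int((u-u0+r)*6.5),int((v-v0+r)*6.5)),4,(0,255,255),1)
  u,v=proj(c,p);cv2.circle(b,(int((u-160)*390/180),int((v-110)*390/180)),4,(0,255,255),1)
cv2.imwrite('pics/w4.png',np.hstack([a,b])[...,::-1])"
```

```text
t 4.55 p [0.5991 0.1131 0.1549] r [ 3.141e+00  2.000e-03 -1.000e-01] q [ 0.13  0.47  1.39 -0.    1.28  1.8 ] F [0.15 1.2  0.1 ] M [0.04 0.02 0.03] w 0.0572 gf 0.0
```

View pics/w4.png

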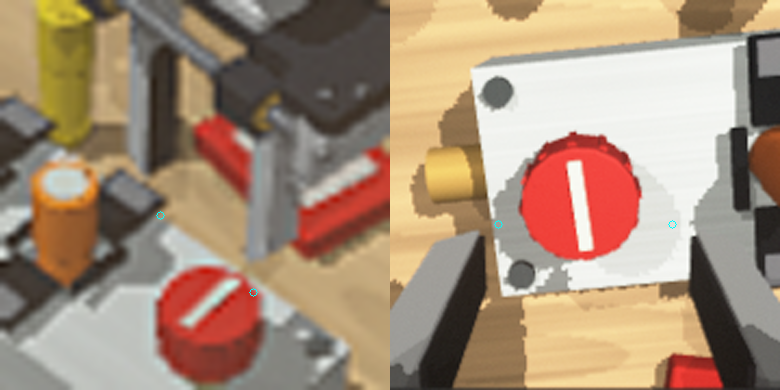

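Both views show the fingertips about 30 mm higher than the stated tip reach puts them: scene tip at (160,170) in the crop versus (160,215) predicted. They are really about 6 mm above the TCP height, so I'll descend carefully and use contact to confirm.

apply_moves --pt "70 0 0 -3 0 0 0" --pt "70 0 0.05 -2.5 0 0 0" --pt "70 0 0 -1.0 0 0 0" --pt "70 0 0 -0.5 0 0 0" --pt "70 0 0 0 0 0 0"

```text
time_s: 5.05
ee_pos: [0.5997, 0.1137, 0.0863]
eef_rot: [3.142, 0.0, -0.1]
force: [0.7, 0.0, 0.6]
grip_width: 0.0679
grip_force: 0.0
```

apply_moves --pt "70 0 0 -0.3 0 0 0" --pt "70 0 0 -0.3 0 0 0" --pt "70 0 0 0 0 0 0"

```text
time_s: 5.35
ee_pos: [0.5997, 0.1137, 0.0805]
eef_rot: [-3.142, -0.0, -0.1]
force: [0.0, -0.5, 0.2]
grip_width: 0.068
grip_force: 0.0
```

apply_moves --pt "150 0 0 0 0 0 0" --pt "150 0 0 0 0 0 0" --pt "150 0 0 0 0 0 0" --pt "150 0 0 0 0 0 0" --grip_force 10

```text
time_s: 5.75
ee_pos: [0.5999, 0.1154, 0.0809]
eef_rot: [-3.139, -0.001, -0.1]
force: [1.0, 9.6, -0.6]
grip_width: 0.0434
grip_force: 10.0
```

apply_moves --pt "150 0 0.2 0 0 0 0" --pt "150 0 0 0 0 0 0" --pt "150 0 0 0.03 0 0 0.14" --pt "150 0 0 0.035 0 0 0.14" --pt "150 0 0 0.035 0 0 0.14" --pt "150 0 0 0.035 0 0 0.14" --grip_force 15

```text
time_s: 6.35
ee_pos: [0.5999, 0.1164, 0.0822]
eef_rot: [-3.141, -0.001, 0.465]
force: [0.4, 5.5, 2.5]
grip_width: 0.0431
grip_force: 15.0
```

```bash
python3 -c "
from h import *
st()"
```

```text
t 6.35 p [0.5999 0.1164 0.0822] r [-3.141e+00 -1.000e-03  4.650e-01] q [0.13 0.55 1.46 0.   1.14 1.24] F [0.43 5.46 2.52] M [ 1.01 -0.04 -0.09] w 0.0431 gf 15.0
```

apply_moves --pt "150 0 0.1 0.035 0 0 0.14" --pt "150 0 0 0.035 0 0 0.14" --pt "150 0 0 0.035 0 0 0.14" --pt "150 0 0 0.035 0 0 0.14" --pt "150 0 0 0.035 0 0 0.14" --pt "150 0 0 0.035 0 0 0.14" --pt "150 0 0 0.035 0 0 0.14" --pt "150 0 0 0.035 0 0 0.14" --pt "150 0 0 0.035 0 0 0.14" --pt "150 0 0 0.035 0 0 0.14"

```text
time_s: 7.35
ee_pos: [0.5983, 0.1174, 0.0854]
eef_rot: [-3.139, -0.002, 1.866]
force: [-12.7, 3.9, 8.7]
grip_width: 0.0435
grip_force: 15.0
```

```bash
python3 -c "
from h import *
st()"
```

```text
t 7.35 p [0.5983 0.1174 0.0854] r [-3.139e+00 -2.000e-03  1.866e+00] q [ 0.13  0.54  1.45  0.    1.15 -0.16] F [-12.68   3.94   8.75] M [ 0.72  2.2  -0.08] w 0.0435 gf 15.0
```

apply_moves --pt "150 0 0 0.035 0 0 0.14" --pt "150 0 0 0.035 0 0 0.14" --pt "150 0 0 0.035 0 0 0.14" --pt "150 0 0 0.035 0 0 0.14" --pt "150 0 0 0.035 0 0 0.14"

```text
time_s: 7.85
ee_pos: [0.598, 0.1165, 0.0869]
eef_rot: [-3.139, -0.003, 2.565]
force: [-8.8, -4.9, 2.7]
grip_width: 0.0436
grip_force: 15.0
```

```bash
python3 -c "
from h import *
st()"
```

```text
t 7.85 p [0.598  0.1165 0.0869] r [-3.139e+00 -3.000e-03  2.565e+00] q [ 0.13  0.54  1.45 -0.    1.15 -0.86] F [-8.84 -4.93  2.69] M [-0.83  1.55 -0.41] w 0.0436 gf 15.0
```

apply_moves --pt "150 -0.1 0 0 0 0 0.14" --pt "150 0 0 0 0 0 0.14" --pt "150 0 0 0 0 0 0"

```text
time_s: 8.15
ee_pos: [0.5985, 0.116, 0.0868]
eef_rot: [-3.141, -0.001, 2.842]
force: [-0.4, -4.7, -0.2]
grip_width: 0.0436
grip_force: 15.0
```

```bash
python3 -c "
from h import *
st()"
```

```text
t 8.15 p [0.5985 0.116  0.0868] r [-3.141e+00 -1.000e-03  2.842e+00] q [ 0.13  0.54  1.46 -0.    1.15 -1.14] F [-0.37 -4.66 -0.22] M [-0.88 -0.06  0.05] w 0.0436 gf 15.0
```

apply_moves --pt "60 0 0 0 0 0 0" --pt "60 0 0 0 0 0 0" --pt "60 0 0 1 0 0 -0.14" --pt "60 0 -1 3 0 0 -0.14" --pt "60 0 -2 3 0 0 -0.14" --pt "60 0 -3 1 0 0 -0.14" --pt "60 0 -3 0 0 0 -0.14" --pt "60 0 0 0 0 0 -0.14" --pt "60 0 0 0 0 0 -0.14" --pt "60 0 0 0 0 0 -0.14"

```text
time_s: 9.15
ee_pos: [0.5987, 0.0267, 0.1672]
eef_rot: [3.141, -0.0, 1.711]
force: [-0.1, -0.1, -0.6]
grip_width: 0.0719
grip_force: 0.0
```

```bash
python3 -c "
from h import *
st();t=snap('top')
u,v=195,195
hsv=cv2.cvtColor(t['img'],cv2.COLOR_RGB2HSV)
b=cv2.resize(t['img'][175:215,175:215],(390,390),interpolation=2)
c,o=wrist()
print('wrist red')
h=cv2.cvtColor(c['img'],cv2.COLOR_RGB2HSV)
for nm,lo,hi,z in(('red',(0,170,90),(4,255,255),.105),('or',(5,150,100),(17,255,255),.114)):
  m=cv2.inRange(h,lo,hi);n,l,s,ce=cv2.connectedComponentsWithStats(m)
  for i in range(1,n):
    if s[i][4]>150: print(nm,ce[i].round(1),s[i],ray(c,*ce[i],z).round(4))
cv2.imwrite('pics/w5.png',np.hstack([b,cv2.resize(c['img'],(400,390))])[...,::-1])"
```

```text
t 9.15 p [0.5987 0.0267 0.1672] r [ 3.141 -0.     1.711] q [-0.02  0.44  1.41  0.    1.29 -0.16] F [-0.06 -0.11 -0.61] M [-0.06 -0.07 -0.02] w 0.0719 gf 0.0
wrist red
red [265.8  85.5] [ 236   55   60   62 2356] [0.5978 0.1164 0.105 ]
red [105.  141.5] [  61   91   86  104 3521] [0.4792 0.0585 0.105 ]
or [249.9 187.8] [232 169  38  46 702] [0.5961 0.0387 0.114 ]
or [240.9 260.7] [223 240  34  50 909] [ 0.5969 -0.024   0.114 ]
or [231.5 337.7] [214 324  33  38 673] [ 0.5979 -0.0992  0.114 ]
```

View pics/w5.png

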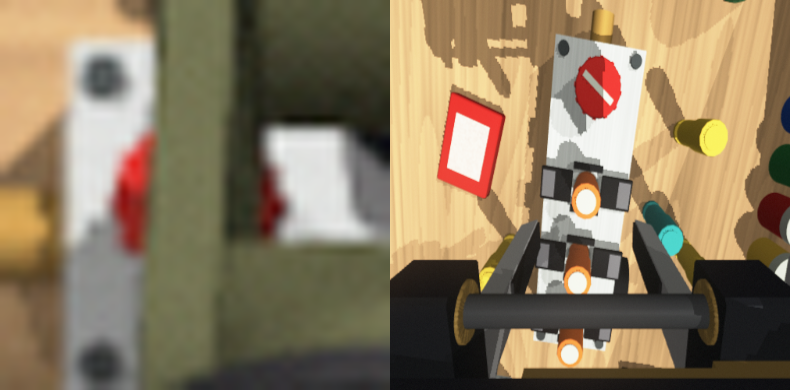

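```bash
python3 -c "
from h import *
c,o=wrist()
a=ray(c,247,69,.108);b=ray(c,284,102,.108);d=b-a;print('bar',a,b,np.arctan2(d[1],d[0]))
m=cv2.inRange(cv2.cvtColor(c['img'],cv2.COLOR_RGB2HSV),(0,0,170),(180,60,255))
n,l,s,ce=cv2.connectedComponentsWithStats(m)
for i in range(1,n):
  if 60<s[i][4]<900 and 200<ce[i][0]<300: print(ce[i].round(1),s[i],ray(c,*ce[i],.114).round(4))
"
```

```text
bar [0.58109322 0.12555394 0.108     ] [0.61185319 0.10654383 0.108     ] -0.5535603348110265
[268.9  87.2] [250  70  37  34 263] [0.5987 0.1148 0.114 ]
[250.6 198.4] [239 187  25  24 484] [0.5977 0.0303 0.114 ]
[238.4 278.1] [227 268  24  21 404] [ 0.5976 -0.0401  0.114 ]
[268.9 281.2] [252 272  34  17 446] [ 0.6235 -0.0392  0.114 ]
[203.2 332.8] [191 328  22  11 153] [ 0.5741 -0.0976  0.114 ]
[256.6 339.4] [245 332  30  14 191] [ 0.6218 -0.0976  0.114 ]
[227.6 348.1] [217 339  22  19 340] [ 0.5975 -0.1104  0.114 ]
```

apply_moves --pt "112 -0.05 0.33 0 0 0 -0.14" --pt "112 0 0 -1 0 0 0" --pt "112 0 0 -2 0 0 0" --pt "112 0 0 -2 0 0 0" --pt "112 0 0 -2 0 0 0" --pt "112 0 0 -1.5 0 0 0" --pt "112 0 0 -0.5 0 0 0" --pt "112 0 0 0 0 0 0"

```text
time_s: 10.1
ee_pos: [0.598, 0.03, 0.0765]
eef_rot: [-3.141, -0.0, 1.582]
force: [-0.0, -0.8, 0.1]
grip_width: 0.0523
grip_force: 0.0
```

apply_moves --pt "112 0 0 -0.2 0 0 0" --pt "112 0 0 -0.2 0 0 0" --pt "112 0 0 0 0 0 0"

```text
time_s: 10.4
ee_pos: [0.5983, 0.03, 0.0733]
eef_rot: [3.141, -0.0, 1.58]
force: [0.2, -0.2, -0.6]
grip_width: 0.0528
grip_force: 0.0
```

apply_moves --pt "112 0 0 -0.2 0 0 0" --pt "112 0 0 -0.2 0 0 0" --pt "112 0 0 0 0 0 0"

```text
time_s: 10.7
ee_pos: [0.598, 0.03, 0.0687]
eef_rot: [-3.141, 0.0, 1.58]
force: [0.4, 0.1, -0.1]
grip_width: 0.0527
grip_force: 0.0
```

apply_moves --pt "112 0 0 -0.2 0 0 0" --pt "112 0 0 -0.2 0 0 0" --pt "112 0 0 0 0 0 0"

```text
time_s: 11.0
ee_pos: [0.5982, 0.03, 0.0649]
eef_rot: [3.142, -0.0, 1.58]
force: [-0.6, -0.1, 0.3]
grip_width: 0.053
grip_force: 0.0
```

apply_moves --pt "112 0 0 -0.2 0 0 0" --pt "112 0 0 -0.2 0 0 0" --pt "112 0 0 0 0 0 0"

```text
time_s: 11.3
ee_pos: [0.5983, 0.03, 0.0622]
eef_rot: [3.141, 0.0, 1.58]
force: [-5.3, -1.1, 13.9]
grip_width: 0.0527
grip_force: 6.9
```

```bash
python3 -c "
from h import *
st();s=snap('scene')
cv2.imwrite('pics/w6.png',cv2.resize(s['img'][150:230,210:320],(770,560),interpolation=2)[...,::-1])"
```

```text
t 11.3 p [0.5983 0.03   0.0622] r [3.141 0.    1.58 ] q [-0.01  0.55  1.51 -0.    1.09 -0.02] F [-5.25 -1.08 13.93] M [-0.05  1.19 -0.03] w 0.0527 gf 6.9
```

View pics/w6.png

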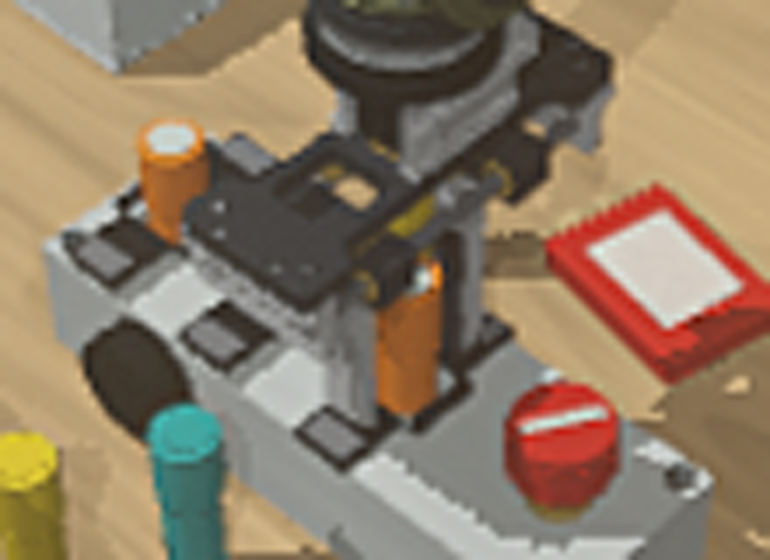

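View: the fingers straddle port 2's head on both wings, and the cap is visibly raised with its gold neck showing. I'll check whether the force settles.

apply_moves --pt "112 0 0 0 0 0 0" --pt "112 0 0 0 0 0 0"

```text
time_s: 11.55
ee_pos: [0.5983, 0.03, 0.0621]
eef_rot: [3.141, 0.0, 1.58]
force: [-5.8, -0.4, 14.1]
grip_width: 0.053
grip_force: 7.0
```

apply_moves --pt "112 0 0 -0.1 0 0 0" --pt "112 0 0 0 0 0 0"

```text
time_s: 11.75
ee_pos: [0.5984, 0.03, 0.062]
eef_rot: [3.141, 0.0, 1.58]
force: [-10.5, -0.7, 22.6]
grip_width: 0.0529
grip_force: 11.3
```

```bash
python3 -c "
from h import *
st();s=snap('scene')
h=cv2.cvtColor(s['img'],cv2.COLOR_RGB2HSV);m=cv2.inRange(h,(5,150,100),(17,255,255));m[:, :260]=0;m[:,280:]=0;m[:180]=0;m[220:]=0
ys,xs=np.nonzero(m);print(xs.min(),xs.max(),ys.min(),ys.max()); print(proj(s,(.598,.03,.079)),proj(s,(.598,.03,.114)),proj(s,(.598,.03,.124)))"
```

```text
t 11.75 p [0.5984 0.03   0.062 ] r [3.141 0.    1.58 ] q [-0.01  0.55  1.51 -0.    1.09 -0.02] F [-10.52  -0.72  22.63] M [-0.05  2.03  0.01] w 0.0529 gf 11.3
264 272 187 208
(np.float64(267.7192981044495), np.float64(200.69017436315963)) (np.float64(267.71139361813044), np.float64(192.47206235460936)) (np.float64(267.70906734413734), np.float64(190.05348896906466))
```

apply_moves --pt "112 0 0 0.5 0 0 0" --pt "112 0 0 0.7 0 0 0" --pt "112 0 0 0.6 0 0 0" --pt "190 0 0 0 0 0 0" --pt "190 0 0 0 0 0 0" --pt "190 0 0 0 0 0 0" --pt "190 0 0 0 0 0 0" --grip_force 20

```text
time_s: 12.5
ee_pos: [0.5979, 0.03, 0.0777]
eef_rot: [-3.141, 0.0, 1.58]
force: [-0.6, 0.7, -0.6]
grip_width: 0.0294
grip_force: 20.0
```

```bash
python3 -c "
from h import *
st();s=snap('scene')
h=cv2.cvtColor(s['img'],cv2.COLOR_RGB2HSV);m=cv2.inRange(h,(5,150,100),(17,255,255));m[:, :260]=0;m[:,280:]=0;m[:180]=0;m[220:]=0
ys,xs=np.nonzero(m);print(xs.min(),xs.max(),ys.min(),ys.max())
t=snap('top'); t['img']; cv2.imwrite('pics/topA.png',t['img'][...,::-1])"
```

```text
t 12.5 p [0.5979 0.03   0.0777] r [-3.141  0.     1.58 ] q [-0.01  0.53  1.5  -0.    1.12 -0.02] F [-0.56  0.69 -0.58] M [-0.05  0.05  0.04] w 0.0294 gf 20.0
264 272 187 208
```

apply_moves --pt "190 0 0 0.5 0 0 0" --pt "190 0 0 0.5 0 0 0" --pt "190 0 0 1 0 0 0" --pt "190 0 0 0 0 0 0"

```text
time_s: 13.0
ee_pos: [0.599, 0.03, 0.0999]
eef_rot: [3.139, 0.0, 1.58]
force: [-0.4, 0.3, -0.7]
grip_width: 0.0296
grip_force: 20.0
```

apply_moves --pt "190 0 0 1.5 0 0 0" --pt "190 0 0 3 0 0 0" --pt "190 0 0 3 0 0 0" --pt "190 0 0 1.5 0 0 0" --pt "190 0 0 0 0 0 0"

```text
time_s: 13.5
ee_pos: [0.5991, 0.03, 0.1912]
eef_rot: [3.137, 0.0, 1.58]
force: [0.3, 0.3, -1.2]
grip_width: 0.0298
grip_force: 20.0
```

```bash
python3 -c "
from h import *
st();s=snap('scene');c,o=wrist()
h=cv2.cvtColor(s['img'],cv2.COLOR_RGB2HSV);m=cv2.inRange(h,(5,150,100),(17,255,255))
n,l,st_,ce=cv2.connectedComponentsWithStats(m)
print([(ce[i].round(0),st_[i]) for i in range(1,n) if st_[i][4]>15])
b=cv2.resize(s['img'][100:240,120:320],(400,280));a=cv2.resize(c['img'],(390,280))
cv2.imwrite('pics/w7.png',np.hstack([b,a])[...,::-1])"
```

```text
t 13.5 p [0.5991 0.03   0.1912] r [3.137 0.    1.58 ] q [-0.01  0.41  1.39 -0.    1.34 -0.02] F [ 0.26  0.33 -1.16] M [ 0.   -0.08  0.02] w 0.0298 gf 20.0
[(array([476.,  48.]), array([472,  44,  10,   9,  55], dtype=int32)), (array([268., 171.]), array([263, 157,  10,  25, 140], dtype=int32)), (array([234., 177.]), array([230, 168,  10,  17, 106], dtype=int32)), (array([251., 188.]), array([246, 179,  10,  17, 111], dtype=int32)), (array([313., 199.]), array([306, 194,  16,  10,  35], dtype=int32)), (array([416., 247.]), array([410, 243,  14,  11,  22], dtype=int32))]
```

View pics/w7.png

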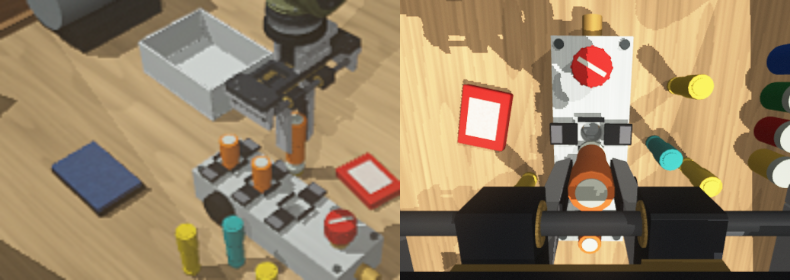

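View: the spent2 cartridge hangs in the jaws, port 2 is empty, and the bin is still at its first place.

apply_moves --pt "190 -1.5 -3.9 0 0 0 0" --pt "190 -1.5 -3.9 0 0 0 0" --pt "190 -1.5 -3.9 0 0 0 0" --pt "190 -1.5 -3.9 0 0 0 0" --pt "190 -1.5 -3.9 0 0 0 0" --pt "190 -1.5 -3.9 0 0 0 0" --pt "190 -1.5 -3.9 0 0 0 0" --pt "190 -1.5 -3.9 0 0 0 0" --pt "190 -1.5 -3.9 0 0 0 0" --pt "190 -1.5 -3.9 0 0 0 0"

```text
time_s: 14.6
ee_pos: [0.4469, -0.3612, 0.1867]
eef_rot: [-3.14, -0.001, 1.58]
force: [0.3, -0.5, -1.0]
grip_width: 0.0297
grip_force: 20.0
```

apply_moves --pt "190 -1.8 -4.0 -1 0 0 0" --pt "190 0 0 -3 0 0 0" --pt "190 0 0 -4 0 0 0" --pt "190 0 0 -2.5 0 0 0" --pt "190 0 0 -1 0 0 0" --pt "190 0 0 0 0 0 0" --pt "120 0 0 0 0 0 0" --pt "120 0 0 0 0 0 0" --pt "120 0 0 0 0 0 0" --pt "112 0 0 2 0 0 0"

```text
time_s: 15.6
ee_pos: [0.4295, -0.3993, 0.092]
eef_rot: [-3.14, -0.002, 1.58]
force: [0.1, -0.2, 0.1]
grip_width: 0.0523
grip_force: 0.0
```

apply_moves --pt "112 0 0 4 0 0 0" --pt "112 0 0 4 0 0 0" --pt "112 2.4 4.1 1 0 0 0" --pt "112 2.4 4.1 0 0 0 0" --pt "112 2.4 4.1 0 0 0 0" --pt "112 2.4 4.1 0 0 0 0" --pt "112 2.4 4.1 0 0 0 0" --pt "112 2.4 4.1 0 0 0 0" --pt "112 2.4 4.1 0 0 0 0"

```text
time_s: 16.5
ee_pos: [0.599, -0.1112, 0.1841]
eef_rot: [3.14, 0.0, 1.58]
force: [0.6, 0.0, 0.1]
grip_width: 0.0525
grip_force: 0.0
```

```bash
python3 -c "
from h import *
st();t=snap('top');s=snap('scene')
cv2.imwrite('pics/w8.png',np.hstack([cv2.resize(t['img'][210:310,310:440],(390,300)),cv2.resize(s['img'][90:230,170:330],(400,300))])[...,::-1])"
```

```text
t 16.5 p [ 0.599  -0.1112  0.1841] r [3.14 0.   1.58] q [-0.24  0.44  1.36 -0.    1.33 -0.25] F [0.62 0.02 0.06] M [-0.09 -0.06 -0.01] w 0.0525 gf 0.0
```

View pics/w8.png

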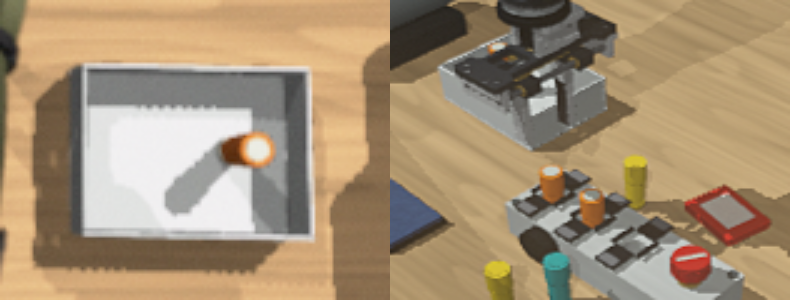

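View: spent2 stands upright in the bin. Next is port 0.

apply_moves --pt "112 -0.1 0.05 0 0 0 0" --pt "112 0 0 -2.5 0 0 0" --pt "112 0 0 -3 0 0 0" --pt "112 0 0 -3 0 0 0" --pt "112 0 0 -2 0 0 0" --pt "112 0 0 -0.6 0 0 0" --pt "112 0 0 -0.4 0 0 0" --pt "112 0 0 -0.4 0 0 0" --pt "112 0 0 -0.2 0 0 0" --pt "112 0 0 0 0 0 0"

```text
time_s: 17.6
ee_pos: [0.5975, -0.1129, 0.0628]
eef_rot: [3.14, 0.001, 1.58]
force: [0.2, -3.6, 2.8]
grip_width: 0.0525
grip_force: 1.6
```

```bash
python3 -c "
from h import *
st()"
```

```text
t 17.6 p [ 0.5975 -0.1129  0.0628] r [3.14e+00 1.00e-03 1.58e+00] q [-0.25  0.56  1.48 -0.    1.1  -0.26] F [ 0.18 -3.59  2.8 ] M [-0.52  0.05  0.03] w 0.0525 gf 1.6
```

apply_moves --pt "112 0 0 -0.1 0 0 0" --pt "112 0 0 0 0 0 0"

```text
time_s: 17.8
ee_pos: [0.5976, -0.1129, 0.0622]
eef_rot: [3.14, 0.001, 1.58]
force: [-2.5, -2.8, 9.1]
grip_width: 0.0524
grip_force: 4.4
```

apply_moves --pt "112 0 0 0.5 0 0 0" --pt "112 0 0.2 0.7 0 0 0" --pt "112 0 0 0.6 0 0 0" --pt "190 0 0 0 0 0 0" --pt "190 0 0 0 0 0 0" --pt "190 0 0 0 0 0 0" --pt "190 0 0 0 0 0 0" --grip_force 20

```text
time_s: 18.5
ee_pos: [0.597, -0.1104, 0.0787]
eef_rot: [-3.141, -0.0, 1.58]
force: [-1.1, 0.4, -0.2]
grip_width: 0.0297
grip_force: 20.0
```

apply_moves --pt "190 0 0 0.5 0 0 0" --pt "190 0 0 0.5 0 0 0" --pt "190 0 0 1 0 0 0" --pt "190 0 0 0 0 0 0"

```text
time_s: 18.9
ee_pos: [0.5979, -0.1107, 0.1009]
eef_rot: [3.139, 0.001, 1.58]
force: [0.1, -0.6, -1.2]
grip_width: 0.0298
grip_force: 20.0
```

apply_moves --pt "190 0 0 1.5 0 0 0" --pt "190 0 0 3 0 0 0" --pt "190 0 0 3 0 0 0" --pt "190 0 0 1.5 0 0 0" --pt "190 0 0 0 0 0 0"

```text
time_s: 19.4
ee_pos: [0.598, -0.1107, 0.1922]
eef_rot: [3.137, 0.001, 1.58]
force: [0.7, -0.0, -1.1]
grip_width: 0.0297
grip_force: 20.0
```

```bash
cat >> h.py <<'E'
def binbox(t):
    h=cv2.cvtColor(t['img'],cv2.COLOR_RGB2HSV);m=cv2.inRange(h,(0,0,150),(180,45,255));m[:200]=0;m[340:]=0;m[:,:300]=0;m[:,460:]=0
    n,l,s,ce=cv2.connectedComponentsWithStats(m)
    print('bin',[tuple(s[i]) for i in range(1,n) if s[i][4]>80])
E
python3 -c "
from h import *
st();binbox(snap('top')); binbox({'img':cv2.imread('pics/top0.png')[...,::-1]})"
```

```text
t 19.4 p [ 0.598  -0.1107  0.1922] r [3.137e+00 1.000e-03 1.580e+00] q [-0.24  0.43  1.36  0.    1.35 -0.25] F [ 0.66 -0.04 -1.1 ] M [ 0.02 -0.09  0.03] w 0.0297 gf 20.0
bin [(np.int32(337), np.int32(231), np.int32(78), np.int32(59), np.int32(2793))]
bin [(np.int32(337), np.int32(231), np.int32(78), np.int32(59), np.int32(2779))]
```

apply_moves --pt "190 -2.4 -3.4 0 0 0 0" --pt "190 -2.4 -3.4 0 0 0 0" --pt "190 -2.4 -3.4 0 0 0 0" --pt "190 -2.4 -3.4 0 0 0 0" --pt "190 -2.4 -3.4 0 0 0 0" --pt "190 -2.4 -3.4 0 0 0 0" --pt "190 -2.3 -3.5 0 0 0 0" --pt "190 0 0 -2 0 0 0" --pt "190 0 0 -3 0 0 0" --pt "190 0 0 -3 0 0 0"

```text
time_s: 20.45
ee_pos: [0.4294, -0.3494, 0.1071]
eef_rot: [-3.141, -0.001, 1.579]
force: [0.8, -0.1, -1.7]
grip_width: 0.0298
grip_force: 20.0
```

apply_moves --pt "190 0 0 -2.5 0 0 0" --pt "190 0 0 -1 0 0 0" --pt "190 0 0 0 0 0 0" --pt "120 0 0 0 0 0 0" --pt "120 0 0 0 0 0 0" --pt "120 0 0 0 0 0 0" --pt "112 0 0 2 0 0 0" --pt "112 0 0 4 0 0 0" --pt "112 0 0 4 0 0 0" --pt "112 2 3.5 1 0 0 0"

```text
time_s: 21.45
ee_pos: [0.4503, -0.3174, 0.1892]
eef_rot: [3.136, 0.005, 1.576]
force: [0.9, 0.6, 0.2]
grip_width: 0.0531
grip_force: 0.0
```

apply_moves --pt "112 2.1 3.9 0 0 0 0" --pt "112 2.1 3.9 0 0 0 0" --pt "112 2.1 3.9 0 0 0 0" --pt "112 2.1 3.9 0 0 0 0" --pt "112 2.1 3.9 0 0 0 0" --pt "112 2.1 3.9 0 0 0 0" --pt "112 2.1 3.9 0 0 0 0" --pt "112 0 0 0 0 0 0"

```text
time_s: 22.25
ee_pos: [0.5986, -0.0373, 0.1844]
eef_rot: [3.141, -0.0, 1.584]
force: [-0.5, -0.0, 0.4]
grip_width: 0.0525
grip_force: 0.0
```

```bash
python3 -c "
from h import *
st();t=snap('top');binbox(t);h=cv2.cvtColor(t['img'],cv2.COLOR_RGB2HSV);m=cv2.inRange(h,(5,150,120),(17,255,255));m[:,:300]=0
n,l,s,ce=cv2.connectedComponentsWithStats(m);print([(ce[i].round(0),s[i]) for i in range(1,n) if s[i][4]>15])"
```

```text
t 22.25 p [ 0.5986 -0.0373  0.1844] r [ 3.141 -0.     1.584] q [-0.12  0.42  1.39  0.    1.33 -0.14] F [-0.5  -0.03  0.43] M [-0.05 -0.03 -0.04] w 0.0525 gf 0.0
bin [(np.int32(337), np.int32(231), np.int32(78), np.int32(59), np.int32(2553))]
[(array([373., 260.]), array([369, 255,  12,  11,  41], dtype=int32)), (array([393., 260.]), array([389, 255,  12,  10,  35], dtype=int32))]
```

apply_moves --pt "112 -0.05 -0.3 0 0 0 0" --pt "112 0 0 -2.5 0 0 0" --pt "112 0 0 -3 0 0 0" --pt "112 0 0 -3 0 0 0" --pt "112 0 0 -2 0 0 0" --pt "112 0 0 -0.6 0 0 0" --pt "112 0 0 -0.4 0 0 0" --pt "112 0 0 -0.4 0 0 0" --pt "112 0 0 -0.3 0 0 0" --pt "112 0 0 0 0 0 0"

```text
time_s: 23.3
ee_pos: [0.5971, -0.0449, 0.0627]
eef_rot: [3.14, 0.001, 1.58]
force: [-0.3, -2.6, 3.5]
grip_width: 0.0524
grip_force: 1.7
```

apply_moves --pt "112 0 0 -0.1 0 0 0" --pt "112 0 0 0 0 0 0"

```text
time_s: 23.5
ee_pos: [0.5971, -0.0448, 0.0622]
eef_rot: [3.14, 0.001, 1.58]
force: [-2.1, -3.7, 8.4]
grip_width: 0.0526
grip_force: 4.3
```

apply_moves --pt "112 0 0 0.5 0 0 0" --pt "112 0 0 0.7 0 0 0" --pt "112 0 0 0.6 0 0 0" --pt "190 0 0 0 0 0 0" --pt "190 0 0 0 0 0 0" --pt "190 0 0 0 0 0 0" --pt "190 0 0 0 0 0 0"

```text
time_s: 24.2
ee_pos: [0.5964, -0.0444, 0.0787]
eef_rot: [-3.141, -0.0, 1.58]
force: [-1.0, 0.2, 0.8]
grip_width: 0.0294
grip_force: 20.0
```

apply_moves --pt "190 0 0 0.5 0 0 0" --pt "190 0 0 0.5 0 0 0" --pt "190 0 0 1 0 0 0" --pt "190 0 0 0 0 0 0"

```text
time_s: 24.6
ee_pos: [0.5974, -0.0446, 0.1009]
eef_rot: [3.139, 0.0, 1.58]
force: [0.2, -0.8, -0.3]
grip_width: 0.0295
grip_force: 20.0
```

apply_moves --pt "190 0 0 1.5 0 0 0" --pt "190 0 0 3 0 0 0" --pt "190 0 0 3 0 0 0" --pt "190 0 0 1.5 0 0 0" --pt "190 0 0 0 0 0 0"

```text
time_s: 25.1
ee_pos: [0.5975, -0.0446, 0.1922]
eef_rot: [3.137, 0.001, 1.58]
force: [-0.9, 0.2, -0.4]
grip_width: 0.0298
grip_force: 20.0
```

```bash
python3 -c "
from h import *
st();binbox(snap('top'));s=snap('scene');h=cv2.cvtColor(s['img'],cv2.COLOR_RGB2HSV);m=cv2.inRange(h,(5,150,120),(17,255,255));
n,l,q,ce=cv2.connectedComponentsWithStats(m);print([(ce[i].round(0),q[i]) for i in range(1,n) if q[i][4]>25]);print(proj(s,(.598,-.044,.2)))"
```

```text
t 25.1 p [ 0.5975 -0.0446  0.1922] r [3.137e+00 1.000e-03 1.580e+00] q [-0.14  0.41  1.39  0.    1.34 -0.14] F [-0.87  0.18 -0.37] M [-0.06 -0.05 -0.02] w 0.0298 gf 20.0
bin [(np.int32(337), np.int32(231), np.int32(78), np.int32(59), np.int32(2558))]
[(array([213., 119.]), array([209, 111,   8,  17,  81], dtype=int32)), (array([222., 121.]), array([218, 117,   9,   7,  36], dtype=int32)), (array([250., 159.]), array([245, 146,  10,  24, 145], dtype=int32)), (array([312., 197.]), array([301, 189,  21,  16,  77], dtype=int32))]
(np.float64(248.29835100440044), np.float64(157.9399967377961))
```

apply_moves --pt "190 -2.4 -3.6 0 0 0 0" --pt "190 -2.4 -3.6 0 0 0 0" --pt "190 -2.4 -3.6 0 0 0 0" --pt "190 -2.4 -3.6 0 0 0 0" --pt "190 -2.4 -3.6 0 0 0 0" --pt "190 -2.4 -3.6 0 0 0 0" --pt "190 -2.3 -3.6 0 0 0 0" --pt "190 0 0 -2 0 0 0" --pt "190 0 0 -3 0 0 0" --pt "190 0 0 -3 0 0 0"

```text
time_s: 26.2
ee_pos: [0.4289, -0.2965, 0.1071]
eef_rot: [-3.141, -0.001, 1.579]
force: [0.0, -0.5, -1.1]
grip_width: 0.0293
grip_force: 20.0
```

apply_moves --pt "190 0 0 -2.5 0 0 0" --pt "190 0 0 -1 0 0 0" --pt "190 0 0 0 0 0 0" --pt "120 0 0 0 0 0 0" --pt "120 0 0 0 0 0 0" --pt "120 0 0 0 0 0 0" --pt "112 0 0 2 0 0 0" --pt "112 0 0 4 0 0 0" --pt "112 0 0 4 0 0 0" --pt "112 0 3.5 1 0 0 0"

```text
time_s: 27.2
ee_pos: [0.4308, -0.2639, 0.1887]
eef_rot: [3.136, 0.005, 1.577]
force: [0.8, 1.0, -0.2]
grip_width: 0.0526
grip_force: 0.0
```

apply_moves --pt "112 0 4 0 0 0 0" --pt "112 0 4 0 0 0 0" --pt "112 0 4 0 0 0 0" --pt "112 0 4 0 0 0 0" --pt "112 0 4 0 0 0 0" --pt "112 0 4 0 0 0 0" --pt "112 0 4 0 0 0 0" --pt "112 0 4 0 0 0 0" --pt "112 0 4 0 0 0 0" --pt "112 0 4 0 0 0 0"

```text
time_s: 28.2
ee_pos: [0.4295, 0.1402, 0.1849]
eef_rot: [3.14, -0.0, 1.58]
force: [0.8, -1.4, 0.8]
grip_width: 0.0529
grip_force: 0.0
```

apply_moves --pt "112 0 4 0 0 0 0" --pt "112 0 4 0 0 0 0" --pt "112 0 4 0 0 0 0" --pt "112 0 3 0 0 0 0" --pt "112 0 0 0 0 0 0" --pt "112 0 0 0 0 0 0"

```text
time_s: 28.8
ee_pos: [0.4295, 0.2886, 0.1843]
eef_rot: [3.141, 0.0, 1.581]
force: [0.4, -1.0, 0.6]
grip_width: 0.0527
grip_force: 0.0
```

```bash
python3 -c "
from h import *
t=snap('top');binbox(t);c,o=wrist();st()
for k,nm in((t,'top'),(c,'wrist')):
  h=cv2.cvtColor(k['img'],cv2.COLOR_RGB2HSV)
  for cn,lo,hi,z in(('or',(5,150,120),(17,255,255),.1),('blue',(105,120,50),(125,255,255),.1),('white',(0,0,170),(180,60,255),.107)):
    m=cv2.inRange(h,lo,hi);n,l,q,ce=cv2.connectedComponentsWithStats(m)
    for i in range(1,n):
      p=ray(k,*ce[i],z)
      if q[i][4]>15 and ((.3<p[0]<.55 and .2<p[1]<.5) or (cn=='or' and p[1]<-.2)): print(nm,cn,ce[i].round(1),q[i],p.round(4))
cv2.imwrite('pics/w9.png',np.hstack([cv2.resize(t['img'][200:310,60:430],(400,119)),np.zeros((119,390,3),np.uint8)])[...,::-1])
a=np.vstack([cv2.resize(t['img'][200:310,300:430],(390,250)),cv2.resize(t['img'][220:300,60:190],(390,240))]);cv2.imwrite('pics/w9.png',np.hstack([a,cv2.resize(c['img'],(410,490))])[...,::-1])"
```

```text
bin [(np.int32(337), np.int32(231), np.int32(78), np.int32(59), np.int32(1973))]
t 28.9 p [0.4298 0.2878 0.1844] r [ 3.141 -0.     1.579] q [ 0.52  0.24  1.63 -0.    1.27  0.51] F [-0.07 -0.98 -0.21] M [-0.04 -0.08  0.07] w 0.0528 gf 0.0
top or [134.8 251. ] [118 237  34  28 584] [0.4548 0.2662 0.1   ]
top or [373.7 260. ] [369 255  13  11  41] [ 0.4305 -0.3459  0.1   ]
top or [393.6 260.2] [389 255  12  11  35] [ 0.4298 -0.3968  0.1   ]
top or [350.9 261.4] [347 256  12  10  32] [ 0.4271 -0.2875  0.1   ]
wrist or [271.8 125.4] [  229    20    82   207 11261] [0.4464 0.3467 0.1   ]
wrist blue [270.4  56.3] [254  32  38  46 729] [0.444  0.4009 0.1   ]
wrist white [272.6  51.1] [260  37  26  29 576] [0.4452 0.4036 0.107 ]
```

View pics/w9.png

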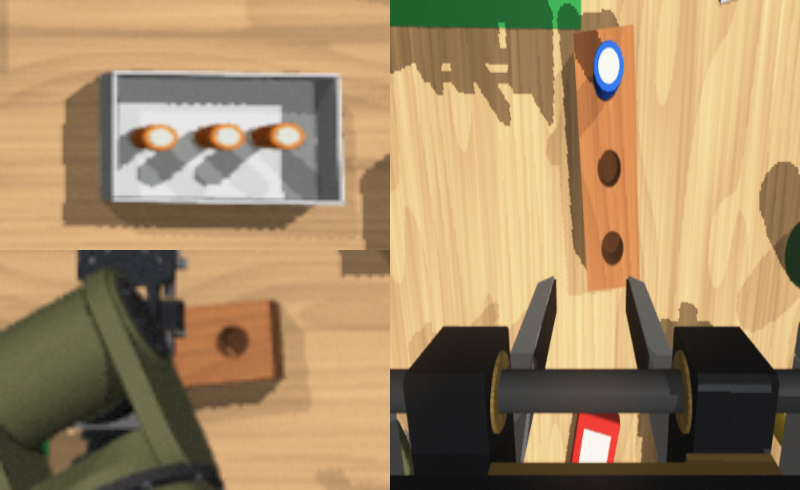

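View: all three orange cartridges stand in the bin. The only blue one is at wrist (608,66), and the other two rack holes are empty.

apply_moves --pt "112 0.5 3.8 0 0 0 0" --pt "112 0.5 3.8 0 0 0 0" --pt "112 0.55 3.9 0 0 0 0" --pt "112 0 0 0 0 0 0" --pt "112 0 0 -3 0 0 0" --pt "112 0 0 -3 0 0 0" --pt "112 0 0 -2 0 0 0" --pt "112 0 0 0 0 0 0" --pt "112 0 0 0 0 0 0"

```text
time_s: 29.8
ee_pos: [0.4457, 0.4028, 0.1051]
eef_rot: [3.141, -0.0, 1.579]
force: [0.4, -0.2, 0.1]
grip_width: 0.0524
grip_force: 0.0
```

```bash
python3 -c "
from h import *
st();c,o=wrist()
h=cv2.cvtColor(c['img'],cv2.COLOR_RGB2HSV);m=cv2.inRange(h,(0,0,150),(180,60,255));n,l,q,ce=cv2.connectedComponentsWithStats(m)
for i in range(1,n):
  p=ray(c,*ce[i],.107)
  if q[i][4]>200 and .35<p[0]<.5 and .3<p[1]<.5: print(ce[i].round(1),q[i],p.round(4))"
```

```text
t 29.8 p [0.4457 0.4028 0.1051] r [ 3.141 -0.     1.579] q [ 0.67  0.5   1.47 -0.    1.17  0.67] F [ 0.43 -0.18  0.1 ] M [-0.04 -0.07 -0.03] w 0.0524 gf 0.0
[250.5 227.6] [235 212  32  32 797] [0.4452 0.4028 0.107 ]
```

apply_moves --pt "112 -0.05 0 -1.5 0 0 0" --pt "112 0 0 -1.6 0 0 0" --pt "112 0 0 0 0 0 0" --pt "190 0 0 0 0 0 0" --pt "190 0 0 0 0 0 0" --pt "190 0 0 0 0 0 0" --pt "190 0 0 0 0 0 0" --grip_force 35

```text
time_s: 30.55
ee_pos: [0.4449, 0.4037, 0.0737]
eef_rot: [3.141, -0.001, 1.58]
force: [0.4, 0.4, 2.7]
grip_width: 0.0292
grip_force: 35.0
```

apply_moves --pt "190 0 0 1 0 0 0" --pt "190 0 0 2 0 0 0" --pt "190 0 0 3 0 0 0" --pt "190 0 0 3 0 0 0" --pt "190 0 0 2 0 0 0" --pt "190 0 0 0 0 0 0"

```text
time_s: 31.15
ee_pos: [0.4455, 0.4042, 0.1866]
eef_rot: [3.137, -0.003, 1.58]
force: [0.7, -0.3, -1.7]
grip_width: 0.0294
grip_force: 35.0
```

```bash
python3 -c "
from h import *
st();s=snap('scene');h=cv2.cvtColor(s['img'],cv2.COLOR_RGB2HSV);m=cv2.inRange(h,(105,120,50),(125,255,255))
n,l,q,ce=cv2.connectedComponentsWithStats(m);print([(ce[i].round(0),q[i]) for i in range(1,n) if q[i][4]>15 and ce[i][0]>300]);print(proj(s,(.445,.403,.15)),proj(s,(.445,.403,.2)))"
```

```text
t 31.15 p [0.4455 0.4042 0.1866] r [ 3.137e+00 -3.000e-03  1.580e+00] q [0.68 0.42 1.39 0.   1.33 0.67] F [ 0.68 -0.35 -1.74] M [-0.11 -0.08 -0.  ] w 0.0294 gf 35.0
[(array([420., 222.]), array([413, 212,  17,  17, 115], dtype=int32))]
(np.float64(417.88528789338295), np.float64(224.75336074559814)) (np.float64(423.7474366796086), np.float64(211.8420683406915))
```

apply_moves --pt "190 1.4 -4 0.5 0 0 0" --pt "190 1.4 -4 0.5 0 0 0" --pt "190 1.4 -4 0.5 0 0 0" --pt "190 1.4 -4 0 0 0 0" --pt "190 1.4 -4 0 0 0 0" --pt "190 1.4 -4 0 0 0 0" --pt "190 1.4 -4 0 0 0 0" --pt "190 1.4 -4 0 0 0 0" --pt "190 1.4 -4 0 0 0 0" --pt "190 1.4 -4 0 0 0 0"

```text
time_s: 32.2
ee_pos: [0.5844, 0.0018, 0.1964]
eef_rot: [-3.139, -0.0, 1.58]
force: [0.8, -0.2, -0.7]
grip_width: 0.0294
grip_force: 35.0
```

apply_moves --pt "190 0.6 -2.2 0 0 0 0" --pt "190 0.65 -2.1 0 0 0 0" --pt "190 0 0 0 0 0 0" --pt "190 0 0 0 0 0 0" --pt "190 0 0 0 0 0 0"

```text
time_s: 32.7
ee_pos: [0.5968, -0.0386, 0.1974]
eef_rot: [-3.141, -0.0, 1.581]
force: [-0.8, 0.3, -1.1]
grip_width: 0.0292
grip_force: 35.0
```

```bash
python3 -c "
from h import *
st()"
```

```text
t 32.7 p [ 0.5968 -0.0386  0.1974] r [-3.141 -0.     1.581] q [-0.13  0.41  1.38  0.    1.36 -0.14] F [-0.77  0.29 -1.09] M [ 0.   -0.05 -0.  ] w 0.0292 gf 35.0
```

apply_moves --pt "190 0.1 0 -2.5 0 0 0" --pt "190 0 0 -3 0 0 0" --pt "190 0 0 -0.5 0 0 0" --pt "190 0 0 -0.5 0 0 0" --pt "190 0 0 -0.5 0 0 0" --pt "190 0 0 0 0 0 0"

```text
time_s: 33.3
ee_pos: [0.5983, -0.0393, 0.1285]
eef_rot: [3.141, 0.0, 1.58]
force: [-0.8, 0.1, -2.0]
grip_width: 0.0297
grip_force: 35.0
```

apply_moves --pt "190 0 0 -0.5 0 0 0" --pt "190 0 0 -0.5 0 0 0" --pt "190 0 0 -0.5 0 0 0" --pt "190 0 0 0 0 0 0"

```text
time_s: 33.7
ee_pos: [0.5978, -0.0395, 0.1122]
eef_rot: [-3.14, -0.0, 1.58]
force: [0.5, 0.0, -1.6]
grip_width: 0.0293
grip_force: 35.0
```

apply_moves --pt "190 0 0 -0.5 0 0 0" --pt "190 0 0 -0.5 0 0 0" --pt "190 0 0 0 0 0 0"

```text
time_s: 34.0
ee_pos: [0.5978, -0.0395, 0.1021]
eef_rot: [-3.14, -0.0, 1.58]
force: [-0.2, 0.4, -1.6]
grip_width: 0.0294
grip_force: 35.0
```

apply_moves --pt "190 0 0 -0.4 0 0 0" --pt "190 0 0 -0.4 0 0 0" --pt "190 0 0 -0.3 0 0 0" --pt "190 0 0 0 0 0 0"

```text
time_s: 34.4
ee_pos: [0.5983, -0.0394, 0.0921]
eef_rot: [3.141, -0.0, 1.58]
force: [-0.9, 1.7, 2.5]
grip_width: 0.0293
grip_force: 35.0
```

apply_moves --pt "190 0 0 -0.3 0 0 0" --pt "190 0 0 -0.3 0 0 0" --pt "190 0 0 0 0 0 0"

```text
time_s: 34.7
ee_pos: [0.5983, -0.0394, 0.0857]
eef_rot: [3.141, -0.0, 1.58]
force: [1.4, 1.9, 1.1]
grip_width: 0.0293
grip_force: 35.0
```

apply_moves --pt "190 0 0 -0.3 0 0 0" --pt "190 0 0 -0.2 0 0 0" --pt "190 0 0 0 0 0 0"

```text
time_s: 35.0
ee_pos: [0.5982, -0.0396, 0.0808]
eef_rot: [-3.141, 0.0, 1.58]
force: [1.1, 0.8, 2.0]
grip_width: 0.0295
grip_force: 35.0
```

apply_moves --pt "190 0 0 -0.2 0 0 0" --pt "190 0 0 0 0 0 0"

```text
time_s: 35.2
ee_pos: [0.5981, -0.0396, 0.0788]
eef_rot: [-3.142, 0.0, 1.58]
force: [1.2, 2.0, 4.0]
grip_width: 0.0293
grip_force: 35.0
```

apply_moves --pt "190 0 0 -0.2 0 0 0" --pt "190 0 0 0 0 0 0"

```text
time_s: 35.4
ee_pos: [0.5982, -0.0396, 0.0769]
eef_rot: [3.142, 0.0, 1.58]
force: [1.7, 0.6, 3.2]
grip_width: 0.0294
grip_force: 35.0
```

apply_moves --pt "190 0 0 -0.1 0 0 0" --pt "190 0 0 0 0 0 0"

```text
time_s: 35.6
ee_pos: [0.5983, -0.0396, 0.0766]
eef_rot: [3.141, 0.0, 1.58]
force: [-1.3, 0.5, 8.1]
grip_width: 0.0291
grip_force: 35.0
```

apply_moves --pt "190 0 0 -0.1 0 0 0" --pt "190 0 0 0 0 0 0"

```text
time_s: 35.8
ee_pos: [0.5985, -0.0396, 0.0765]
eef_rot: [3.14, 0.0, 1.58]
force: [-3.9, 1.0, 15.8]
grip_width: 0.0294
grip_force: 35.0
```

apply_moves --pt "190 0 0 0.3 0 0 0" --pt "190 0 0 0.3 0 0 0" --pt "190 0 0 0.1 0 0 0" --pt "190 0 0 0 0 0 0"

```text
time_s: 36.2
ee_pos: [0.5979, -0.0395, 0.0809]
eef_rot: [-3.141, -0.0, 1.58]
force: [4.6, 0.5, -8.0]
grip_width: 0.0297
grip_force: 35.0
```

The part bottomed out and then resists pulling (-8 N) at the locked height, so it is gripped. Releasing.

apply_moves --pt "190 0 0 -0.1 0 0 0" --pt "190 0 0 0 0 0 0" --pt "112 0 0 0 0 0 0" --pt "112 0 0 0 0 0 0" --pt "112 0 0 0 0 0 0" --pt "112 0 0 0 0 0 0" --pt "112 0 0 2 0 0 0" --pt "112 0 0 3 0 0 0" --pt "112 0 0 4 0 0 0" --pt "112 0 0 1.5 0 0 0"

```text
time_s: 37.2
ee_pos: [0.5991, -0.0396, 0.19]
eef_rot: [3.137, 0.001, 1.58]
force: [-0.9, 0.1, -0.1]
grip_width: 0.0521
grip_force: 0.0
```

apply_moves --pt "60 0 4 0 0 0 0.14" --pt "60 0 4 0 0 0 0.14" --pt "60 0 4 0 0 0 0.14" --pt "60 0 3.5 0 0 0 0.14" --pt "60 0 0 0 0 0 0.14" --pt "60 0 0 0 0 0 0.14" --pt "60 0 0 0 0 0 0.14" --pt "60 0 0 0 0 0 0.14" --pt "60 0 0 0 0 0 0" --pt "60 0 0 0 0 0 0" --grip_force 20

```text
time_s: 38.2
ee_pos: [0.5981, 0.1155, 0.1861]
eef_rot: [-3.142, -0.0, 2.696]
force: [0.1, 0.2, 0.2]
grip_width: 0.0718
grip_force: 0.0
```

```bash
python3 -c "
from h import *
st();s=snap('scene');t=snap('top');c,o=wrist();binbox(t)
h=cv2.cvtColor(s['img'],cv2.COLOR_RGB2HSV);m=cv2.inRange(h,(105,120,50),(125,255,255))
n,l,q,ce=cv2.connectedComponentsWithStats(m);print([(ce[i].round(0),q[i]) for i in range(1,n) if q[i][4]>15])
print(proj(s,(.598,-.04,.114)),proj(s,(.598,-.04,.079)))
h=cv2.cvtColor(c['img'],cv2.COLOR_RGB2HSV);m=cv2.inRange(h,(0,170,90),(4,255,255));n,l,q,ce=cv2.connectedComponentsWithStats(m)
for i in range(1,n):
  if q[i][4]>300: print('red',ce[i].round(1),q[i],ray(c,*ce[i],.105).round(4))
cv2.imwrite('pics/w10.png',np.hstack([cv2.resize(s['img'][140:260,190:350],(400,300)),cv2.resize(c['img'],(400,300))])[...,::-1])"
```

```text
t 38.2 p [0.5981 0.1155 0.1861] r [-3.142 -0.     2.696] q [ 0.13  0.44  1.36  0.    1.34 -0.99] F [0.12 0.2  0.23] M [ 0.04 -0.15  0.02] w 0.0718 gf 0.0
bin [(np.int32(337), np.int32(231), np.int32(78), np.int32(59), np.int32(2281))]
[(array([104., 156.]), array([ 93, 147,  25,  14,  61], dtype=int32)), (array([249., 188.]), array([246, 178,   9,  18,  81], dtype=int32)), (array([222., 304.]), array([214, 298,  16,  12, 114], dtype=int32))]
(np.float64(250.3508515287474), np.float64(180.52133005746865)) (np.float64(250.7408789123881), np.float64(188.76325603275237))
red [125.   67.3] [  70   23  106   88 3644] [0.4606 0.0697 0.105 ]
red [251.9 192.1] [ 227  165   50   53 1613] [0.5966 0.1168 0.105 ]
```

View pics/w10.png

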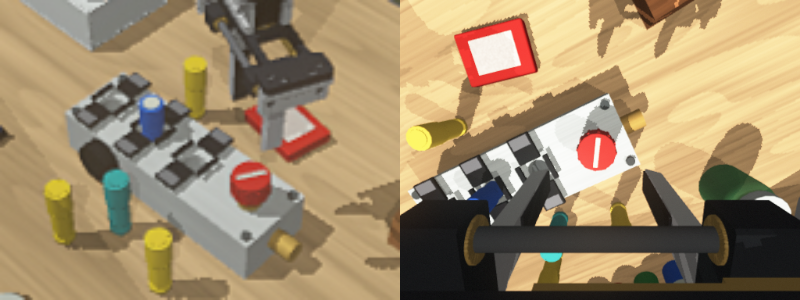

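View: blue cartridge locked in port 1 at the same scene rows (178–195) as the spent one before. The cap is centred between the jaws at (597,152). Now I tighten it.

apply_moves --pt "60 0 0.1 -3 0 0 0" --pt "60 0 0 -3 0 0 0" --pt "60 0 0 -2.5 0 0 0" --pt "60 0 0 -1.3 0 0 0" --pt "60 0 0 0 0 0 0" --pt "150 0 0 0 0 0 0" --pt "150 0 0 0 0 0 0" --pt "150 0 0 0 0 0 0" --pt "150 0 0 0 0 0 0" --grip_force 15

```text
time_s: 39.25
ee_pos: [0.5984, 0.1163, 0.0888]
eef_rot: [3.142, 0.001, 2.7]
force: [-5.3, -11.7, 5.1]
grip_width: 0.0437
grip_force: 15.5
```

apply_moves --pt "150 0 0 -0.035 0 0 -0.14" --pt "150 0 0 -0.035 0 0 -0.14" --pt "150 0 0 -0.035 0 0 -0.14" --pt "150 0 0 -0.035 0 0 -0.14" --pt "150 0 0 -0.035 0 0 -0.14" --pt "150 0 0 -0.035 0 0 -0.14" --pt "150 0 0 -0.035 0 0 -0.14" --pt "150 0 0 -0.035 0 0 -0.14" --pt "150 0 0 -0.035 0 0 -0.14" --pt "150 0 0 -0.035 0 0 -0.14"

```text
time_s: 40.25
ee_pos: [0.5985, 0.1162, 0.0853]
eef_rot: [3.14, 0.0, 1.294]
force: [-1.0, -3.3, 3.7]
grip_width: 0.0438
grip_force: 15.0
```

```bash
python3 -c "
from h import *
st()"
```

```text
t 40.25 p [0.5985 0.1162 0.0853] r [3.14  0.    1.294] q [ 0.13  0.54  1.46 -0.    1.14  0.41] F [-0.96 -3.3   3.67] M [-0.58  0.05  0.07] w 0.0438 gf 15.0
```

apply_moves --pt "150 0 0 -0.035 0 0 -0.14" --pt "150 0 0 -0.035 0 0 -0.14" --pt "150 0 0 -0.035 0 0 -0.14" --pt "150 0 0 -0.035 0 0 -0.14" --pt "150 0 0 -0.035 0 0 -0.14" --pt "150 0 0 -0.035 0 0 -0.14" --pt "150 0 0 -0.035 0 0 -0.14" --pt "150 0 0 -0.035 0 0 -0.14"

```text
time_s: 41.05
ee_pos: [0.5985, 0.1159, 0.0825]
eef_rot: [3.141, -0.001, 0.174]
force: [-0.8, -4.3, 3.5]
grip_width: 0.0432
grip_force: 15.0
```

```bash
python3 -c "
from h import *
st()"
```

```text
t 41.05 p [0.5985 0.1159 0.0825] r [ 3.141e+00 -1.000e-03  1.740e-01] q [ 0.13  0.54  1.46 -0.    1.14  1.53] F [-0.84 -4.33  3.48] M [-0.87  0.21  0.05] w 0.0432 gf 15.0
```

apply_moves --pt "150 0 0 -0.02 0 0 -0.14" --pt "150 0 0 0 0 0 -0.14"

```text
time_s: 41.25
ee_pos: [0.5986, 0.116, 0.0823]
eef_rot: [3.141, -0.001, -0.106]
force: [-1.9, -4.0, 3.4]
grip_width: 0.0432
grip_force: 15.0
```

```bash
python3 -c "
from h import *
st()"
```

```text
t 41.25 p [0.5986 0.116  0.0823] r [ 3.141e+00 -1.000e-03 -1.060e-01] q [ 0.13  0.54  1.46 -0.    1.14  1.81] F [-1.95 -4.02  3.44] M [-0.69  0.43  0.4 ] w 0.0432 gf 15.0
```

apply_moves --pt "150 0 0 0 0 0 -0.14" --pt "150 0 0 0 0 0 -0.14" --grip_force 25

```text
time_s: 41.45
ee_pos: [0.5981, 0.1161, 0.0822]
eef_rot: [3.141, -0.0, -0.385]
force: [4.9, -5.0, 5.8]
grip_width: 0.0432
grip_force: 25.0
```

```bash
python3 -c "
from h import *
st()"
```

```text
t 41.45 p [0.5981 0.1161 0.0822] r [ 3.141 -0.    -0.385] q [ 0.13  0.54  1.46 -0.    1.14  2.09] F [ 4.88 -5.03  5.77] M [-1.02 -0.96  0.63] w 0.0432 gf 25.0
```

apply_moves --pt "60 0 0 0 0 0 0" --pt "60 0 0 0 0 0 0" --pt "60 0 0 0 0 0 0" --pt "60 0 0 2 0 0 0" --pt "60 0 0 4 0 0 0" --pt "60 0 0 4 0 0 0" --pt "60 -4 0 2 0 0 0" --pt "60 -5 0 0 0 0 0" --pt "60 -5 0 0 0 0 0" --pt "60 0 0 0 0 0 0"

```text
time_s: 42.45
ee_pos: [0.4534, 0.1165, 0.2013]
eef_rot: [3.141, 0.002, -0.377]
force: [0.3, -0.7, -0.6]
grip_width: 0.0718
grip_force: 0.0
```

```bash
python3 -c "
from h import *
st();s=snap('scene');t=snap('top');binbox(t)
a=cv2.resize(t['img'][160:240,160:320],(400,200),interpolation=2);b=cv2.resize(t['img'],(400,300))
cv2.imwrite('pics/w11.png',np.hstack([np.vstack([a,b]),cv2.resize(s['img'][100:260,190:350],(400,500))])[...,::-1])"
```

```text
t 42.45 p [0.4534 0.1165 0.2013] r [ 3.141e+00  2.000e-03 -3.770e-01] q [0.17 0.12 1.74 0.   1.29 2.12] F [ 0.28 -0.68 -0.56] M [0.03 0.01 0.01] w 0.0718 gf 0.0
bin [(np.int32(337), np.int32(231), np.int32(78), np.int32(59), np.int32(2170))]
```

View pics/w11.png

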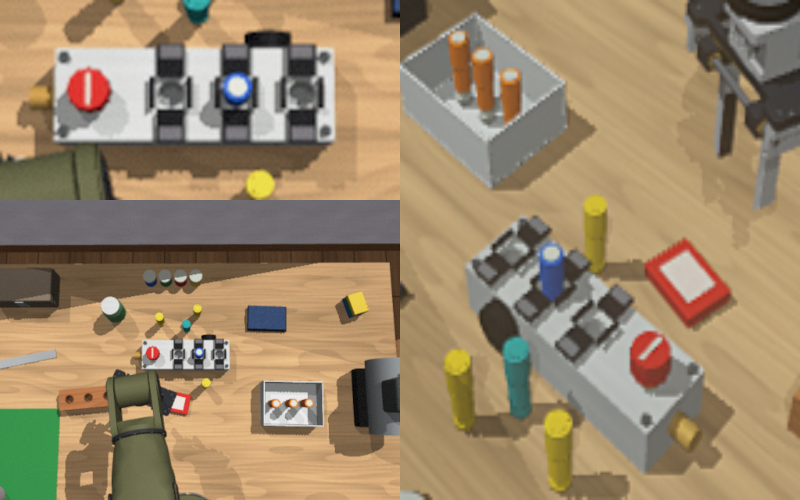

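The bar is back at its starting direction at (88,88), so the cap is tight. Three spent cartridges are in the bin, the blue one is in port 1, and the bystanders are unmoved.

```bash
python3 -c "
from station import ctrl
print(ctrl.hand_in())"
```

```text
the job is handed in; nothing more can be done
None
```

The job is handed in: I vented the manifold, put all three spent cartridges in the bin, locked the only fresh cartridge (one in the rack) into port 1, and screwed the cap fully tight; the hand-in returned no verdict.

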